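# Clear the corner jig and hold the oak block home in it

### The job

The jar of tacks has been left standing in the corner jig: lift it out and stand it upright inside the small wooden tray, without tipping it over, and let go of it. Then lay the square oak block flat on the jig's base and press it home into the corner so that it bears on both fences at once, its sides flush with them, and finish while still holding it with the fingers, pressed against both fences. Leave the other things on the bench where they are.

Things in the scene. Friction and masses are not known exactly. Their poses are not given: they have to be found in the camera images.
- jig: corner jig fixed to the bench: plywood base 170 x 170 mm, 12 mm thick, with two low dark fences standing on it. Origin: centre of the base's underside, on the bench top; z up. One fence runs along the +x edge of the base, the other along the +y edge; the other sides are open. The fences' inner faces are the planes x = +67 mm and y = +67 mm of this frame; the fences are 18 mm thick and rise 16 mm above the base (top 28 mm above the bench).
- corner (a point): the point where the planes of the two inner fence faces meet, on the top face of the jig's base (12 mm above the bench); same axes as the jig. The oak block pressed home has its centre at -31, -31, +20 mm from here
- far_fence: the jig's fence along its +x edge, 18 x 140 x 16 mm, rigid; origin: centre of its underside, axes as the jig
- side_fence: the jig's fence along its +y edge, 140 x 18 x 16 mm, rigid; origin: centre of its underside, axes as the jig. A dust gap is left between the two fences at the corner. Base and fences are waxed (friction about 0.25 on the block); pressing down hard or rubbing along one fence can still keep the block off the other
- tray: open square wooden tray fixed to the bench, 110 x 110 mm outside, walls 5 mm thick and 14 mm high over all, floor 5 mm thick (inside 100 x 100 mm); origin: centre of its underside, on the bench top, z up. It stands to the left or to the right of the jig
- jar_mid (a point): the jar of tacks, loose, about 0.2 kg: an upright screw-top jar 76 mm high; body 63 mm across up to 63 mm, then a lid 58 mm across and 13 mm high. This point is its centre, 38 mm above its underside. It starts upright on the jig's base (12 mm above the bench)
- nail_jar: the same jar; origin: centre of its underside, z along its axis
- block_mid (a point): the oak block, loose, about 0.15 kg: 62 x 62 mm, 40 mm high, brown wood, the only square block on the bench; this point is its centre, 20 mm above its underside; x and y square to its sides, z up. It starts lying flat on the bench on the other side of the jig from the tray. Gripped by its upper 20 mm the fingers pass over the fences
- oak_block: the same oak block; origin: centre of its underside, axes square to its sides
- glue_pot: bystander, to be left alone: open brown pot, 70 mm across, 62 mm high; origin: centre of its underside
- dark_block: bystander, to be left alone: small dark block lying flat, 45 x 75 x 24 mm (not the workpiece); origin: centre of its underside
- carpenter_pencil: bystander, to be left alone: flat pencil, 136 mm long, 7 mm high, near the front edge; origin: centre of its underside
- tin_wax: bystander, to be left alone: flat round tin, 71 mm across, 24 mm high; origin: centre of its underside
Not all that is in view belongs to the job. What is shaped like the nail_jar but yellow is not meant.

How it is judged:
On the way, in this order (a step that is already met when the one before it is completed fails the run):
1. the jar stands upright in the tray, let go (x of jar_mid in the frame of tray between -0.025 and 0.025 m and y of jar_mid in the frame of tray between -0.025 and 0.025 m and z of jar_mid in the frame of tray between 0.036 and 0.049 m and angle between jar_mid's own z axis and vertical below 0.08 rad and contact force between each of the arm, the fingers and nail_jar below 0.05 N), for 0.2 s.
2. the oak block is held pressed against both fences (x of block_mid in the frame of jig between 0.0325 and 0.0395 m and y of block_mid in the frame of jig between 0.0325 and 0.0395 m and z of block_mid in the frame of jig between 0.028 and 0.036 m and angle between block_mid's own z axis and vertical below 0.06 rad and (angle between the x axis of oak_block and the x axis of jig, either way round below 0.05 rad or angle between the x axis of oak_block and the y axis of jig, either way round below 0.05 rad) and contact force between each of far_fence, side_fence, the fingers and oak_block above 1 N), for 0.2 s.
At the end, for the whole second after the job is handed in: Jar upright (0.08 rad), flat on the tray floor, within 25 mm of its centre along each axis, untouched. Oak block flat on the jig base (4 mm, 0.06 rad), square to the fences (0.05 rad), within 3.5 mm of home, bearing on each fence and on the fingers with over 1 N each (all of step 1 and all of step 2); the arm keeps its last pose, push and grip.
It fails at once if the jar is tipped (more than 0.5 rad) (angle between jar_mid's own z axis and vertical above 0.5 rad).
It fails at once if a bystander is displaced by more than 30 mm (distance of any of glue_pot, dark_block, carpenter_pencil, tin_wax from where it was at the start of the episode above 0.03 m).
It also fails if it takes over 70 s, if anything falls off the work surface, if the arm or the gripper's body presses on something with over 40 N, if the wrist force passes 120 N, or if a joint passes its speed limit or range.

### The arm

A 6-joint arm with a two-finger parallel gripper is mounted at the origin on a cart in front of the work surface, level with it; the furniture and walls round the work are solid. World frame = base frame: x ahead of the robot, y to its left, z up, the work surface at z = 0. Lengths are in m, angles in rad, forces in N, time in s.
With the tool pointing down it reaches from about 0.275 to 0.775 m from the base axis. Payload 14.6 kg.
Tool frame: the origin (TCP) lies midway between the tips of the shut fingers; the grasp point (between the pads) lies 19 mm behind it (r.grip_point_offset is the distance from the TCP to the grasp point, in m); z points along the fingers, y is the line along which they close (so a half turn about z gives the same grasp; the last joint's range is limited). The gripper opens to 85 mm and grips with 20 to 120 N. Pads are 22 mm wide; open, the fingers measure 114 mm over their backs; the gripper's body (76 mm by 85 mm) begins 54 mm behind the grasp point. The pads swing forward as they close: fully open they stand 13 mm farther back than shut.
Start: joints at [-1.413, 0.263, -0.048, 1.259, 0, 1.415], TCP at [0.162, -0.5, 0.231] pointing down, gripper open.
Joint ranges: [-2.65, 2.65], [-0.89, 1.7], [-1.18, 1.37], [-2.13, 2.11], [-1.35, 1.29], [-3.14, 3.14]. Speed limits (rad/s): [1.89, 1.89, 2.57, 2.79, 3.14, 3.14].

### API

Orientations are given as [roll, pitch, yaw] about the fixed x, y, z axes, in that order (R = Rz(yaw) Ry(pitch) Rx(roll)).
In Python, from workcell import r, capture, calibration, sign_off gives the robot as it stands.
- The arm moves only by the tool carry_out, never from a script. Its argument "plan" is a list of rows, each a list of 7 numbers: the closure, from -1 (fully open) to 1 (shut), then the shift along the tool's x, y, z in m, then the turn, a rotation vector about the tool's x, y, z in rad. A call has 1 to 12 rows; each row shifts and turns the commanded pose from where the row before left it, along the tool's axes as they then stand; what a row does not reach is not made up. A row lasts 1/12 s, in which the tool goes at most 41.7 mm and 7.16 degrees, less where a joint would pass 70% of its speed; a pose out of reach is approached as far as the arm can. A call with a gripper value outside its range is refused whole. The fingers move at their own pace and stop on an object; "newtons" is the grip in N (left out, the last holds). Time passes only in rows, so rows that do not move let the fingers close. It gives the time, the measured TCP pose, the force, the opening and the grip force at its end, in the units of the state.
- r.sense(): the state, without advancing time (a new reading comes with each control period).
- capture(name): name is "scene" or "side" or "wrist"; returns the picture (400x640x3 uint8, red, green, blue); there is no depth.
- calibration(name): a dict with "mtx" (3x3 intrinsics, pixels), "world_from_camera" (4x4, takes a point from camera to world coordinates). Camera axes: x right, y up, looking along -z (the intrinsics and any distortion apply to the point x, -y, -z); pixel columns grow to the right and rows downward; lengths in m; the calibration is good to about 2 mm. A picture is of the moment at which its call begins: read the wrist's pose just before it. calibration takes no time and is no camera call; for the wrist camera it gives the pose at the moment of the call.
- sign_off(): hands the job in; it is judged then, once.
The state is a dict: "clock": time; "qpos": joint angles; "qd": joint speeds; "joint_efforts": joint torques, N m; "eef_pos": TCP position; "ee_rot": TCP orientation; "wrist_force": force on the tool from outside, world axes, zero at the start; "moment": the same for the moment, N m; "grip_width": opening from 0.0 (shut) to 1.0 (fully open); "grasp_force": force on a finger pad.
Only numpy, scipy, OpenCV 4.12 (cv2) and the standard library are available. Lean on these libraries where they do the work, as an engineer would, in place of code of your own. Each camera call takes 0.05 s, during which the arm holds its last target. There are 200 camera calls.

## Working session

There is one attempt and no reset: what is moved stays moved. The work goes in short steps, Python scripts to look and compute and a tool call to move; the robot and the scene stay as the last step left them, time stands still between calls to the robot, and variables do not carry over. Pictures are saved under pics/ and viewed, at most 10 in all, crops included, and the job is handed in when it is done.

Besides the shell and the picture viewer there is one more tool, called after ">>>" as name(argument=value, ...), one argument or row to a line, values as JSON. carry_out: Moves the arm, as the interface text tells. Its arguments: {"type":"object","properties":{"plan":{"type":"array"},"newtons":{"type":"number"}},"required":["plan"]}

```bash
mkdir -p pics
python3 - <<'E'
from workcell import r,capture,calibration
import cv2,numpy as np
np.set_printoptions(precision=4,suppress=True)
for n in("scene","side"):
    im=capture(n); cv2.imwrite(f"pics/{n}0.png",im[:,:,::-1]); c=calibration(n); print(n,c)
print(r.sense())
E
```

```text
scene {'mtx': array([[421.2801,   0.    , 316.1393],
       [  0.    , 421.2801, 209.6845],
       [  0.    ,   0.    ,   1.    ]]), 'world_from_camera': array([[-0.6831,  0.2984, -0.6666, -0.218 ],
       [-0.7302, -0.2623,  0.6309,  0.8494],
       [ 0.0134,  0.9177,  0.397 ,  0.5047],
       [ 0.    ,  0.    ,  0.    ,  1.    ]])}
side {'mtx': array([[425.9917,   0.    , 320.5913],
       [  0.    , 425.9917, 195.3008],
       [  0.    ,   0.    ,   1.    ]]), 'world_from_camera': array([[-0.934 ,  0.1671, -0.3158,  0.0945],
       [-0.3567, -0.3871,  0.8502,  1.3502],
       [ 0.0198,  0.9068,  0.4212,  0.6777],
       [ 0.    ,  0.    ,  0.    ,  1.    ]])}
{'clock': 0.1, 'qpos': array([-1.4133,  0.2635, -0.0489,  1.2594, -0.    ,  1.4155]), 'qd': array([-0.    , -0.0008,  0.0026,  0.0009, -0.0003,  0.0014]), 'joint_efforts': array([  0.0064, -63.8579,  38.5064,   0.01  ,   0.0001,  -0.    ]), 'eef_pos': array([ 0.1615, -0.4993,  0.2309]), 'ee_rot': array([-3.1406, -0.0001,  0.3128]), 'wrist_force': array([ 0.9923, -0.1242, -0.6179]), 'moment': array([-0.063 , -0.0621,  0.0326]), 'grasp_force': 0.0, 'grip_width': 0.9981021922725279}
```

View pics/scene0.png

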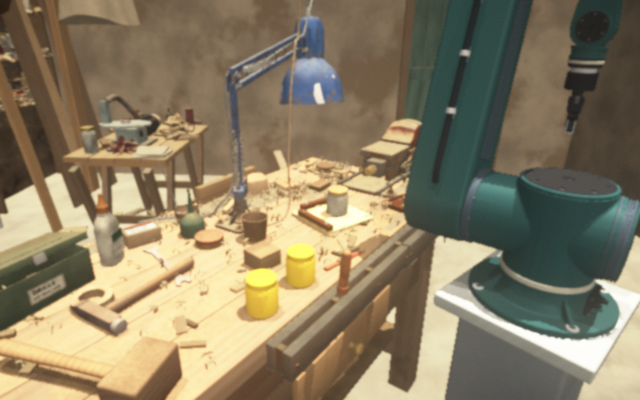

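View pics/side0.png

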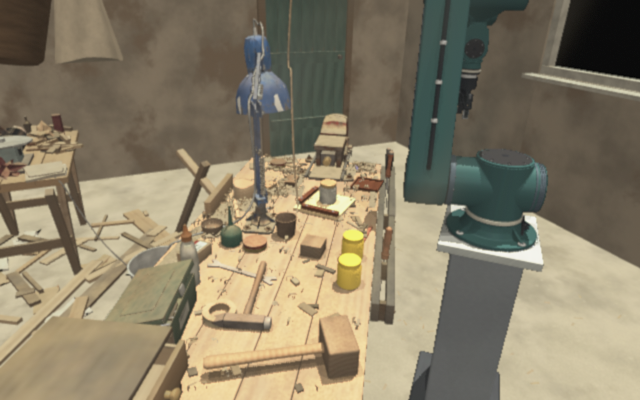

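The views show the jig with the jar (scene ~(337,205), side ~(328,195)). The oak block is at scene ~(262,254), side ~(313,246), and the reddish tray is on the far right at scene ~(400,200), side ~(368,184). The two yellow jars are decoys.

```bash
cat > h.py <<'E'
import numpy as np,cv2
from workcell import r,capture,calibration
from scipy.spatial.transform import Rotation as Ro
np.set_printoptions(precision=4,suppress=True)
def ray(c,u,v):
    M=c['world_from_camera'];d=np.linalg.inv(c['mtx'])@[u,v,1];return M[:3,3],M[:3,:3]@(d*[1,-1,-1])
def onplane(c,u,v,z):
    o,d=ray(c,u,v);return o+d*(z-o[2])/d[2]
def proj(c,p):
    M=c['world_from_camera'];q=M[:3,:3].T@(np.array(p)-M[:3,3]);q=q*[1,-1,-1];q=c['mtx']@q;return q[:2]/q[2]
E
python3 - <<'E'
from h import *
a,b=calibration("scene"),calibration("side")
for n,p,q,z in(("lid",(338,189),(328.5,182),.088),("block",(262,246),(313,240),.04),("tray",(402,201),(368,184),.01),("jig",(335,215),(325,204),.012)):
    print(n,onplane(a,*p,z),onplane(b,*q,z))
A=cv2.imread("pics/scene0.png")[160:320,210:440];B=cv2.imread("pics/side0.png")[150:300,250:420]
A=cv2.resize(A,None,fx=2.5,fy=2.5,interpolation=2);B=cv2.resize(B,(453,400),interpolation=2)
cv2.imwrite("pics/c.png",np.hstack([A[:, :],B])[:, :] if 0 else cv2.resize(np.hstack([A,B]),(800,312)))
c=calibration("wrist");print(c); s=r.sense();print(np.linalg.inv(np.block([[Ro.from_euler('xyz',s['ee_rot']).as_matrix(),s['eef_pos'][:,None]],[np.zeros((1,3)),1]]))@c['world_from_camera'])
E
```

```text
lid [0.548  0.0408 0.088 ] [0.5507 0.0446 0.088 ]
block [0.4905 0.3491 0.04  ] [0.4831 0.3587 0.04  ]
tray [ 0.485  -0.1853  0.01  ] [ 0.4601 -0.1719  0.01  ]
jig [0.5454 0.0521 0.012 ] [0.553  0.0687 0.012 ]
{'mtx': array([[333.6884,   0.    , 320.0119],
       [  0.    , 333.6884, 196.7072],
       [  0.    ,   0.    ,   1.    ]]), 'world_from_camera': array([[ 0.3079,  0.9046,  0.2949,  0.2376],
       [-0.9514,  0.2931,  0.0943, -0.4745],
       [-0.0012, -0.3096,  0.9509,  0.3726],
       [ 0.    ,  0.    ,  0.    ,  1.    ]])}
[[ 0.0002  0.9508  0.3097  0.08  ]
 [ 1.     -0.0003  0.0001 -0.0003]
 [ 0.0001  0.3097 -0.9508 -0.1417]
 [ 0.      0.      0.      1.    ]]
```

View pics/c.png

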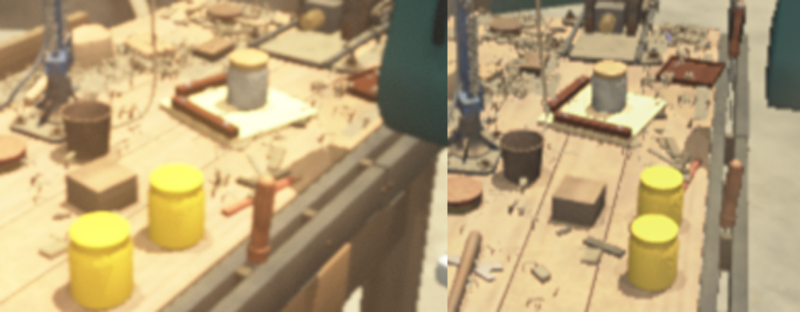

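Run:
```python
from h import *
a,b=calibration("scene"),calibration("side")
def tri(p,q):
    o,d=ray(a,*p);o2,d2=ray(b,*q);t=np.linalg.lstsq(np.c_[d,-d2],o2-o,rcond=None)[0];x,y=o+t[0]*d,o2+t[1]*d2;return (x+y)/2,np.linalg.norm(x-y)
for n,p,q in(("lamphead",(312,100),(262,108)),("lamptop",(311,25),(256,45)),("lampbase",(240,200),(262,222)),("yel1",(301,250),(352.5,236)),("yel2",(262,277),(349,259)),("rope",(290,130),(295,130)),("elbow",(231,75),(256,60))):print(n,*tri(p,q))
```

```text
lamphead [ 0.95   -0.2257  0.2553] 0.007050944771086003
lamptop [ 0.9698 -0.2347  0.5065] 0.01205757022225482
lampbase [0.6825 0.2895 0.0525] 0.05323679006254744
yel1 [0.3732 0.3331 0.0683] 0.006477061977202994
yel2 [0.3453 0.4549 0.0692] 0.0013995376249849106
rope [0.6414 0.1317 0.2702] 0.035776051212832186
elbow [0.6989 0.2654 0.4562] 0.12032093325916768
```

>>> carry_out(
  plan=[
    [-1,0.029,-0.02,-0.0025,0,0,0],
    [-1,0.029,-0.02,-0.0025,0,0,0],
    [-1,0.029,-0.02,-0.0025,0,0,0],
    [-1,0.029,-0.02,-0.0025,0,0,0],
    [-1,0.029,-0.02,-0.0025,0,0,0],
    [-1,0.029,-0.02,-0.0025,0,0,0],
    [-1,0.029,-0.02,-0.0025,0,0,0],
    [-1,0.029,-0.02,-0.0025,0,0,0],
    [-1,0.029,-0.02,-0.0025,0,0,0],
    [-1,0.029,-0.02,-0.0025,0,0,0],
    [-1,0.029,-0.02,-0.0025,0,0,0],
    [-1,0.029,-0.02,-0.0025,0,0,0],
  ],
)

```text
clock: 1.1
eef_pos: [0.4194, -0.1624, 0.2613]
ee_rot: [-3.141, 0.0, 0.313]
wrist_force: [0.8, -0.7, -1.1]
grip_width: 0.998
grasp_force: 0.0
```

>>> carry_out(
  plan=[
    [-1,0.0275,-0.02,0,0,0,0],
    [-1,0.0275,-0.02,0,0,0,0],
    [-1,0.0275,-0.02,0,0,0,0],
    [-1,0.0275,-0.02,0,0,0,0],
    [-1,0,0,0,0,0,0.105],
    [-1,0,0,0,0,0,0.105],
    [-1,0,0,0,0,0,0.103],
    [-1,0,0,0,0,0,0],
    [-1,0,0,0,0,0,0],
  ],
)

```text
clock: 1.85
eef_pos: [0.4988, -0.0541, 0.2611]
ee_rot: [-3.141, 0.0, 0.003]
wrist_force: [-0.6, -0.6, -0.0]
grip_width: 1.003
grasp_force: 0.0
```

Run:
```python
from h import *
c=calibration("wrist");im=capture("wrist");cv2.imwrite("pics/w0.png",im[:,:,::-1]);s=r.sense();print(s['eef_pos'],s['ee_rot'],s['qpos'])
np.save("w0c.npy",c['world_from_camera'])
```

```text
[ 0.4987 -0.0542  0.2612] [-3.1415  0.0003  0.0033] [-0.2708  0.2155 -0.0327  1.3229  0.      2.8675]
```

View pics/w0.png

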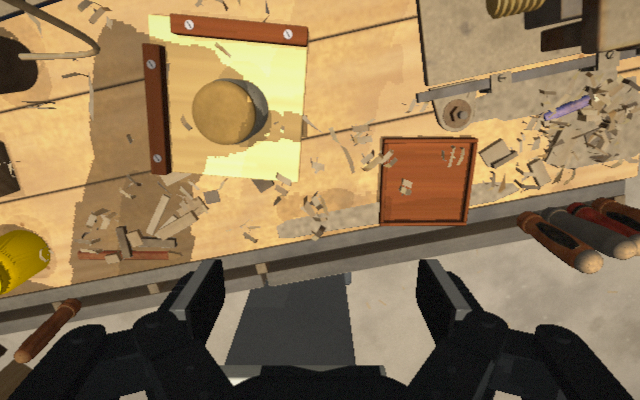

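The wrist view shows the jig: far fence (172,25)-(306,40), left (+y) fence (145,45)-(168,172), jar lid centred ~(224,112), tray (380,137)-(472,225). A yellow jar is at the left edge.

```bash
cat >> h.py <<'E'
def wc():
    c=calibration("wrist");return c
def reds(im,amin=1200):
    lab=cv2.cvtColor(im,cv2.COLOR_RGB2LAB).astype(int);hsv=cv2.cvtColor(im,cv2.COLOR_RGB2HSV).astype(int)
    m=((lab[...,1]>142)&(hsv[...,2]>40)&(hsv[...,2]<170)&((hsv[...,0]<13)|(hsv[...,0]>172))).astype(np.uint8)*255
    m=cv2.morphologyEx(m,cv2.MORPH_CLOSE,np.ones((5,5)))
    return m,[k for k in cv2.findContours(m,cv2.RETR_EXTERNAL,cv2.CHAIN_APPROX_NONE)[0] if cv2.contourArea(k)>amin]
def wrect(c,k,z):
    P=np.array([onplane(c,u,v,z)[:2] for u,v in k[:,0,:]],np.float32)*1000
    return cv2.minAreaRect(P)
E
python3 - <<'E'
from h import *
im=cv2.imread("pics/w0.png")[:,:,::-1].copy();c=wc();print(np.abs(c['world_from_camera']-np.load('w0c.npy')).max())
m,ks=reds(im)
for k in ks: print(cv2.boundingRect(k),wrect(c,k,.028),wrect(c,k,.014))
for u,v in((224,112),):print("lid",onplane(c,u,v,.088))
lid=cv2.inRange(cv2.cvtColor(im,cv2.COLOR_RGB2HSV),(10,80,80),(25,255,215))[75:150,185:262]
k=max(cv2.findContours(cv2.morphologyEx(lid,cv2.MORPH_OPEN,np.ones((5,5))),0,1)[0],key=cv2.contourArea);e=cv2.fitEllipse(k);print(e);print(onplane(c,e[0][0]+185,e[0][1]+75,.088))
for p in((298,181),(308,46),(150,14)):print(onplane(c,*p,.012))
E
```

```text
0.000294688848395393
(380, 138, 98, 88) ((473.37762451171875, -177.51295471191406), (106.40349578857422, 105.51509857177734), 0.9051666259765625) ((469.4424743652344, -182.144775390625), (110.37806701660156, 109.45626831054688), 0.9052307605743408)
(143, 44, 24, 131) ((552.1751708984375, 126.9843978881836), (17.227338790893555, 137.5338897705078), 85.16975402832031) ((551.183349609375, 133.72640991210938), (17.87083625793457, 142.67115783691406), 85.16975402832031)
(170, 14, 138, 31) ((634.5189819335938, 29.034347534179688), (138.573974609375, 17.792469024658203), 85.20533752441406) ((636.6029052734375, 32.117618560791016), (143.7500762939453, 18.457063674926758), 85.20530700683594)
lid [0.5574 0.0345 0.088 ]
((40.207977294921875, 37.2271842956543), (63.09206771850586, 75.6763687133789), 146.918212890625)
[0.5572 0.0334 0.088 ]
[ 0.4712 -0.027   0.012 ]
[ 0.6214 -0.0403  0.012 ]
[0.6515 0.1246 0.012 ]
```

>>> carry_out(
  plan=[
    [-1,0,0,0,0,0,-0.1],
    [-1,0,0,0,0,0,-0.1],
    [-1,0,0,0,0,0,-0.1],
    [-1,0.0275,-0.0225,0.02,0,0,0],
    [-1,0.0275,-0.0225,0.02,0,0,0],
    [-1,0.027,-0.0225,0.02,0,0,0],
    [-1,0,0,0.03,0,0,0],
    [-1,0,0,0.03,0,0,0],
    [-1,0,0,0,0,0,0],
    [-1,0,0,0,0,0,0],
  ],
)

```text
clock: 2.73
eef_pos: [0.5564, 0.0345, 0.141]
ee_rot: [-3.141, 0.002, 0.302]
wrist_force: [-0.1, -0.0, 0.8]
grip_width: 0.999
grasp_force: 0.0
```

Run:
```python
from h import *
c=calibration("wrist");im=capture("wrist");cv2.imwrite("pics/w1.png",im[:,:,::-1]);s=r.sense();print(s['eef_pos'],s['ee_rot'],s['wrist_force'],r.grip_point_offset)
print(proj(c,[.557,.034,.088]))
```

```text
[0.5574 0.0343 0.1424] [ 3.1415 -0.0002  0.3008] [-0.0612  0.3426  0.3258] 0.0187
[321.5608 221.1179]
```

View pics/w1.png

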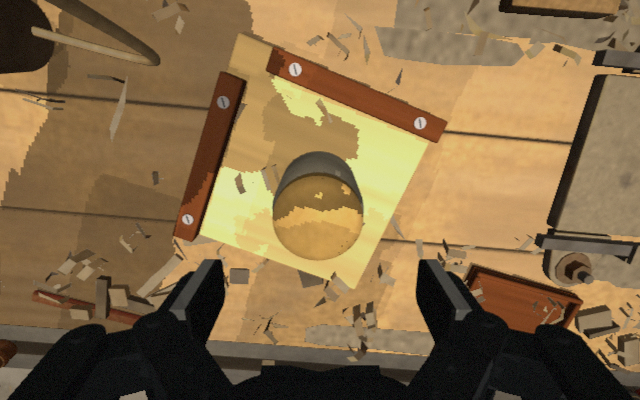

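Lid circle is centred at ~(318,217), within 3 mm of the estimate (321,221). I'll correct for that and descend, and take the fences from this view for a second jig estimate.

>>> carry_out(
  newtons=30,
  plan=[
    [-1,0.002,-0.002,0.028,0,0,0],
    [-1,0,0,0.028,0,0,0],
    [-1,0,0,0.028,0,0,0],
    [-1,0,0,0.028,0,0,0],
    [-1,0,0,0,0,0,0],
    [1,0,0,0,0,0,0],
    [1,0,0,0,0,0,0],
    [1,0,0,0,0,0,0],
    [1,0,0,0,0,0,0],
    [1,0,0,0,0,0,0],
    [1,0,0,0,0,0,0],
  ],
)

```text
clock: 3.7
eef_pos: [0.5602, 0.0368, 0.032]
ee_rot: [3.14, -0.004, 0.3]
wrist_force: [-1.1, -1.3, 9.1]
grip_width: 0.73
grasp_force: 32.7
```

Run:
```python
from h import *
im=cv2.imread("pics/w1.png")[:,:,::-1].copy()
c=calibration("wrist");s=r.sense()
T=lambda p,e:np.block([[Ro.from_euler('xyz',e).as_matrix(),np.array(p)[:,None]],[np.zeros((1,3)),1]])
X=np.linalg.inv(T(s['eef_pos'],s['ee_rot']))@c['world_from_camera']
c['world_from_camera']=T([.5574,.0343,.1424],[3.1415,-.0002,.3008])@X
for k in reds(im)[1]: print(cv2.boundingRect(k),wrect(c,k,.028))
print(s['eef_pos'],s['wrist_force'],s['grip_width'],s['grasp_force'])
```

```text
(470, 272, 113, 61) ((508.8936767578125, -169.7957305908203), (49.38903045654297, 104.3169937133789), 0.2369871288537979)
(174, 73, 69, 169) ((553.721923828125, 127.47010803222656), (17.708314895629883, 138.82925415039062), 85.065673828125)
(267, 47, 180, 96) ((636.5035400390625, 29.482891082763672), (138.544921875, 17.311491012573242), 85.14805603027344)
[0.5602 0.0368 0.032 ] [-1.0668 -1.3461  9.1135] 0.7298420388611678 32.720303535461426
```

>>> carry_out(
  plan=[
    [1,0,0,-0.01,0,0,0],
    [1,0,0,-0.02,0,0,0],
    [1,0,0,-0.03,0,0,0],
    [1,-0.008,0.01,0,0,0,0],
    [1,-0.018,0.0215,0,0,0,0],
    [1,-0.021,0.025,0,0,0,0],
    [1,-0.021,0.025,0,0,0,0],
    [1,-0.021,0.025,0,0,0,0],
    [1,-0.021,0.025,0,0,0,0],
    [1,-0.021,0.025,0,0,0,0],
    [1,-0.015,0.019,0,0,0,0],
    [1,-0.005,0.007,0,0,0,0],
  ],
)

```text
clock: 4.7
eef_pos: [0.4675, -0.1849, 0.0908]
ee_rot: [3.14, -0.001, 0.297]
wrist_force: [-0.6, -0.3, -1.8]
grip_width: 0.731
grasp_force: 33.7
```

>>> carry_out(
  plan=[
    [1,0,0,0,0,0,0],
    [1,0,0,0,0,0,0],
  ],
)

```text
clock: 4.87
eef_pos: [0.4685, -0.1819, 0.0901]
ee_rot: [3.141, -0.001, 0.299]
wrist_force: [0.2, 0.5, -1.0]
grip_width: 0.732
grasp_force: 33.7
```

Run:
```python
from h import *
c=calibration("wrist");im=capture("wrist");cv2.imwrite("pics/w2.png",im[:,:,::-1]);s=r.sense();print(s['eef_pos'],s['ee_rot'],s['wrist_force'],s['grip_width'])
for k in reds(im)[1]: print(cv2.boundingRect(k),wrect(c,k,.014))
b=calibration("scene");im=capture("scene");cv2.imwrite("pics/s2.png",im[:,:,::-1])
```

```text
[ 0.4686 -0.1814  0.0899] [ 3.1413 -0.0008  0.3   ] [ 0.4854  0.2643 -2.4641] 0.730849221837163
(537, 304, 103, 96) ((416.6024475097656, -437.03314208984375), (129.74114990234375, 37.88747787475586), 64.03085327148438)
(231, 110, 192, 151) ((469.6258239746094, -183.08998107910156), (108.9367904663086, 107.83055114746094), 0.4962359666824341)
```

View pics/w2.png

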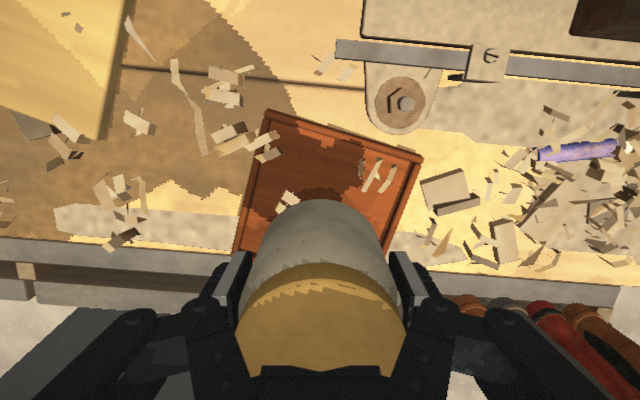

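Jar is held upright over the tray (tray centre about (325,200) px; within 1 mm of target). Lowering 65 mm.

>>> carry_out(
  plan=[
    [1,0,0,0.02,0,0,0],
    [1,0,0,0.02,0,0,0],
    [1,0,0,0.015,0,0,0],
    [1,0,0,0.006,0,0,0],
    [1,0,0,0.003,0,0,0],
    [1,0,0,0,0,0,0],
    [1,0,0,0,0,0,0],
  ],
)

```text
clock: 5.55
eef_pos: [0.4688, -0.1816, 0.0259]
ee_rot: [3.141, -0.001, 0.301]
wrist_force: [0.4, 0.4, -1.1]
grip_width: 0.73
grasp_force: 33.8
```

>>> carry_out(
  plan=[
    [1,0,0,0.001,0,0,0],
    [1,0,0,0,0,0,0],
    [-1,0,0,0,0,0,0],
    [-1,0,0,0,0,0,0],
    [-1,0,0,0,0,0,0],
    [-1,0,0,0,0,0,0],
    [-1,0,0,-0.01,0,0,0],
    [-1,0,0,-0.025,0,0,0],
    [-1,0,0,-0.035,0,0,0],
    [-1,0,0,-0.035,0,0,0],
    [-1,0,0,-0.035,0,0,0],
    [-1,0,0,-0.035,0,0,0],
  ],
)

```text
clock: 6.55
eef_pos: [0.4678, -0.1817, 0.2011]
ee_rot: [3.142, -0.0, 0.3]
wrist_force: [0.8, -1.0, 0.2]
grip_width: 0.996
grasp_force: 0.0
```

Run:
```python
from h import *
c=calibration("wrist");im=capture("wrist");cv2.imwrite("pics/w3.png",im[:,:,::-1]);s=r.sense();print(s['eef_pos'],s['ee_rot'],s['wrist_force'],s['grip_width'],s['qpos'])
for k in reds(im)[1]: print(cv2.boundingRect(k),wrect(c,k,.014))
lid=cv2.inRange(cv2.cvtColor(im,cv2.COLOR_RGB2HSV),(10,80,80),(28,255,235))
u,v=proj(c,[.4695,-.182,.081]).astype(int);print(u,v)
sub=lid[v-45:v+45,u-50:u+50];ks=cv2.findContours(cv2.morphologyEx(sub,cv2.MORPH_OPEN,np.ones((5,5))),0,1)[0];k=max(ks,key=cv2.contourArea);(x,y),R=cv2.minEnclosingCircle(k);print(R,onplane(c,x+u-50,y+v-45,.081))
```

```text
[ 0.4697 -0.1827  0.2072] [ 3.1359 -0.0051  0.2999] [-0.0204  0.2498  7.1266] 1.0003609124592638 [-0.5328  0.2308 -0.1592  1.1732 -0.      2.3089]
(258, 103, 133, 129) ((468.66412353515625, -183.1670684814453), (108.78433227539062, 108.27605438232422), 0.6478399634361267)
321 188
42.395973205566406 [ 0.4831 -0.203   0.081 ]
```

>>> carry_out(
  plan=[
    [-1,0,0,-0.005,0,0,-0.118],
    [-1,0,0,-0.005,0,0,-0.118],
    [-1,0,0,-0.005,0,0,-0.118],
    [-1,0,0,-0.005,0,0,-0.118],
    [-1,0,0,-0.005,0,0,-0.118],
    [-1,0,0,-0.005,0,0,-0.118],
    [-1,0,0,-0.005,0,0,-0.118],
    [-1,0,0,-0.005,0,0,-0.118],
    [-1,0,0,0,0,0,-0.118],
    [-1,0,0,0,0,0,-0.118],
  ],
)

```text
clock: 7.43
eef_pos: [0.4683, -0.182, 0.2395]
ee_rot: [3.141, 0.0, 1.486]
wrist_force: [0.3, -0.1, -0.1]
grip_width: 1.0
grasp_force: 0.0
```

>>> carry_out(
  plan=[
    [-1,0.038,-0.0035,0,0,0,0],
    [-1,0.038,-0.0035,0,0,0,0],
    [-1,0.038,-0.0035,0,0,0,0],
    [-1,0.038,-0.0035,0,0,0,0],
    [-1,0.038,-0.0035,0,0,0,0],
    [-1,0.038,-0.0035,0,0,0,0],
    [-1,0.038,-0.0035,0,0,0,0],
    [-1,0.038,-0.0035,0,0,0,0],
    [-1,0.038,-0.0035,0,0,0,0],
    [-1,0.038,-0.0035,0,0,0,0],
    [-1,0.038,-0.0035,0,0,0,0],
    [-1,0.038,-0.0035,0,0,0,0],
  ],
)

```text
clock: 8.43
eef_pos: [0.4673, 0.2781, 0.2393]
ee_rot: [3.141, -0.0, 1.48]
wrist_force: [0.9, -1.3, -0.9]
grip_width: 1.003
grasp_force: 0.0
```

>>> carry_out(
  plan=[
    [-1,0,0,0,0,0,0],
    [-1,0,0,0,0,0,0],
  ],
)

```text
clock: 8.6
eef_pos: [0.4674, 0.2776, 0.2388]
ee_rot: [-3.141, 0.0, 1.483]
wrist_force: [0.6, -0.9, -0.5]
grip_width: 1.001
grasp_force: 0.0
```

Run:
```python
from h import *
c=calibration("wrist");im=capture("wrist");cv2.imwrite("pics/w4.png",im[:,:,::-1]);s=r.sense();print(s['eef_pos'],s['ee_rot'],s['wrist_force'],s['grip_width'],s['qpos'])
np.save("w4c.npy",c['world_from_camera'])
w=cv2.imread("pics/w3.png")[60:300,200:460]
cv2.imwrite("pics/m4.png",np.hstack([cv2.resize(im[:,:,::-1],(640,400)),cv2.resize(w,(160,148)) if 0 else np.vstack([cv2.resize(w,(160,148)),np.zeros((252,160,3),np.uint8)])]))
print(proj(c,[.487,.354,.04]))
```

```text
[0.4676 0.2763 0.2389] [-3.1411  0.0005  1.4813] [ 0.0618  0.6143 -0.8483] 0.9994307412526747 [ 0.3838  0.2929  0.0152  1.2937 -0.0002  2.0442]
[332.8169  90.244 ]
```

View pics/m4.png

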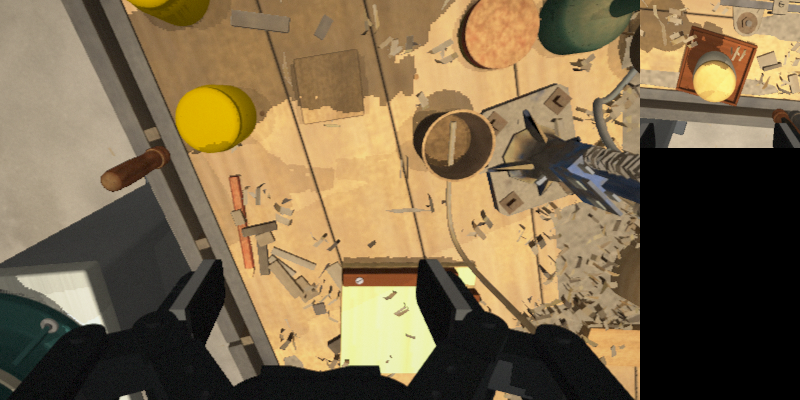

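The main view shows the block's top face with corners ~(294,58),(358,50),(364,116),(299,124). The glue pot is at (458,145) and a yellow jar at (212,120). The inset shows the jar upright in the tray.

Run:
```python
from h import *
c=calibration("wrist");c['world_from_camera']=np.load("w4c.npy")
im=cv2.imread("pics/w4.png");g=cv2.cvtColor(im,cv2.COLOR_BGR2GRAY)
p0=np.array([[294,58],[358,50],[364,116],[299,124]],np.float32)
p=cv2.cornerSubPix(g,p0.copy().reshape(-1,1,2),(5,5),(-1,-1),(3,50,.01))[:,0]
for q in(p0,p):
    P=np.array([onplane(c,*x,.04)[:2] for x in q])*1000;print(q.tolist(),P,P.mean(0))
    print([ (np.linalg.norm(d),np.degrees(np.arctan2(d[1],d[0]))) for d in np.roll(P,-1,0)-P])
print("yel,pot",onplane(c,210,119,.076),onplane(c,458,145,.062))
x=cv2.resize(im[35:145,270:390],None,fx=5,fy=5,interpolation=cv2.INTER_CUBIC);cv2.imwrite("pics/b4.png",x)
```

```text
[[294.0, 58.0], [358.0, 50.0], [364.0, 116.0], [299.0, 124.0]] [[452.6584 386.1625]
 [513.2692 387.811 ]
 [516.0457 326.9459]
 [450.8076 324.8376]] [483.1952 356.4392]
[(np.float64(60.63322482834862), np.float64(1.5580081413730391)), (np.float64(60.92839173390392), np.float64(-87.38814728527605)), (np.float64(65.27216232695662), np.float64(-178.14897057200594)), (np.float64(61.35281391657477), np.float64(88.27131667810144))]
[[294.5300598144531, 58.38294219970703], [356.6842956542969, 48.800472259521484], [364.17657470703125, 111.68696594238281], [296.75604248046875, 125.40068817138672]] [[453.1201 385.7852]
 [512.0948 388.9529]
 [516.4154 331.0954]
 [448.4173 323.6624]] [482.5119 357.374 ]
[(np.float64(59.059654553446265), np.float64(3.0745560330404387)), (np.float64(58.018618504161985), np.float64(-85.72927156636844)), (np.float64(68.40310114348793), np.float64(-173.76169840957206)), (np.float64(62.30053163221529), np.float64(85.67086213291772))]
yel,pot [0.3747 0.3396 0.076 ] [0.6016 0.294  0.062 ]
```

View pics/b4.png

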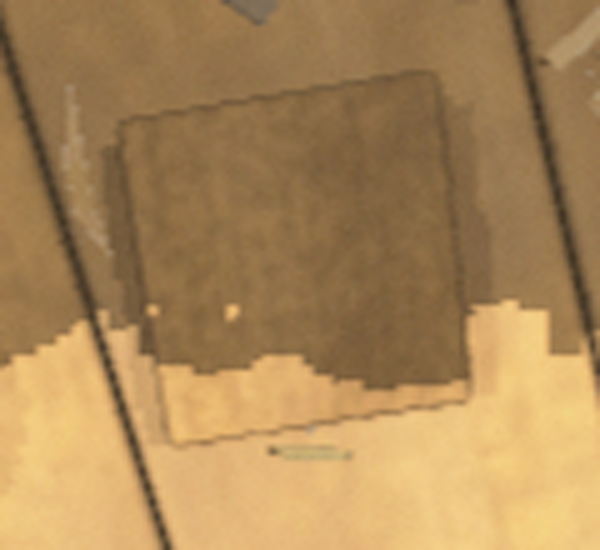

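Top-face corners in full-image pixels: (294.4,59.2),(357.2,49),(363.6,115.2),(304.4,124).

Run:
```python
from h import *
c=calibration("wrist");c['world_from_camera']=np.load("w4c.npy")
q=[(294.4,59.2),(357.2,49),(363.6,115.2),(304.4,124)]
P=np.array([onplane(c,*x,.04)[:2] for x in q])*1000;print(P,P.mean(0),cv2.minAreaRect(P.astype(np.float32)))
print([ (np.linalg.norm(d),np.degrees(np.arctan2(d[1],d[0]))) for d in np.roll(P,-1,0)-P])
```

```text
[[452.9179 385.0841]
 [512.5672 388.7387]
 [515.6861 327.7557]
 [456.1973 324.3637]] [484.3421 356.4855] ((484.3822021484375, 356.55120849609375), (59.7596435546875, 61.241371154785156), 3.091400623321533)
[(np.float64(59.76116802767566), np.float64(3.50608099167952)), (np.float64(61.06273632376028), np.float64(-87.07229607096501)), (np.float64(59.58542413757643), np.float64(-176.73658812241501)), (np.float64(60.808852041651896), np.float64(93.09138968180697))]
```

>>> carry_out(
  newtons=40,
  plan=[
    [-1,0,0,0,0,0,-0.073],
    [-1,0,0,0,0,0,-0.073],
    [-1,0.0265,0.007,0,0,0,0],
    [-1,0.0265,0.007,0,0,0,0],
    [-1,0.0262,0.0072,0,0,0,0],
    [-1,0,0,0.035,0,0,0],
    [-1,0,0,0.035,0,0,0],
    [-1,0,0,0.035,0,0,0],
    [-1,0,0,0.035,0,0,0],
    [-1,0,0,0.02,0,0,0],
    [-1,0,0,0,0,0,0],
    [-1,0,0,0,0,0,0],
  ],
)

```text
clock: 9.65
eef_pos: [0.4848, 0.355, 0.0794]
ee_rot: [-3.14, 0.001, 1.624]
wrist_force: [0.1, 0.2, 0.8]
grip_width: 0.997
grasp_force: 0.0
```

Run:
```python
from h import *
c=calibration("wrist");im=capture("wrist");s=r.sense();print(s['eef_pos'],s['ee_rot'],s['wrist_force'],s['grip_width'],s['qpos'])
x=cv2.resize(im[100:400,140:500,::-1],None,fx=2,fy=2);cv2.imwrite("pics/b5.png",x)
t=np.radians(3.2);R=np.array([[np.cos(t),-np.sin(t)],[np.sin(t),np.cos(t)]])
for a in((-31,31),(31,31),(31,-31),(-31,-31)):
    q=R@a/1000+[.4843,.3565];print((proj(c,[*q,.04])-[140,100])*2)
```

```text
[0.4855 0.3557 0.0806] [ 3.1406 -0.0004  1.6246] [-0.3816 -0.1888  1.0881] 1.001136292345437 [ 0.497   0.4726 -0.1426  0.9546 -0.0001  2.014 ]
[246.1436 154.0619]
[467.5949 153.648 ]
[457.9834 348.2655]
[257.2097 348.5507]
```

View pics/b5.png

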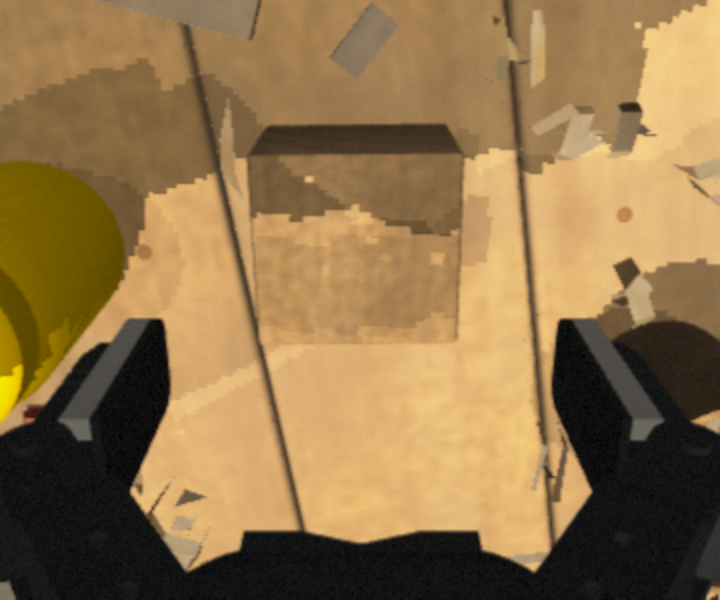

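Block top face is at crop (249,154)-(462,153)-(457,341)-(258,342): square to the tool and centred between the fingers. Descending and gripping.

>>> carry_out(
  newtons=40,
  plan=[
    [-1,0,0,0.025,0,0,0],
    [-1,0,0,0.025,0,0,0],
    [-1,0,0,0.0175,0,0,0],
    [-1,0,0,0,0,0,0],
    [-1,0,0,0,0,0,0],
    [1,0,0,0,0,0,0],
    [1,0,0,0,0,0,0],
    [1,0,0,0,0,0,0],
    [1,0,0,0,0,0,0],
    [1,0,0,0,0,0,0],
    [1,0,0,0,0,0,0],
  ],
)

```text
clock: 10.62
eef_pos: [0.4857, 0.3568, 0.0138]
ee_rot: [3.139, -0.001, 1.626]
wrist_force: [-1.4, -1.9, 10.1]
grip_width: 0.718
grasp_force: 42.2
```

>>> carry_out(
  plan=[
    [1,0,0,-0.015,0,0,0],
    [1,0,0,-0.035,0,0,0],
    [1,0,0,-0.04,0,0,0],
    [1,-0.012,0,0,0,0,0],
    [1,-0.036,0.011,0,0,0,0],
    [1,-0.036,0.011,0,0,0,0],
    [1,-0.036,0.011,0,0,0,0],
    [1,-0.036,0.011,0,0,0,0],
    [1,-0.036,0.011,0,0,0,0],
    [1,-0.036,0.011,0,0,0,0],
    [1,-0.036,0.011,0,0,0,0],
    [1,-0.024,0.0105,0,0,0,0],
  ],
)

```text
clock: 11.62
eef_pos: [0.5887, 0.0704, 0.1029]
ee_rot: [3.14, 0.001, 1.624]
wrist_force: [-0.1, 0.3, -1.6]
grip_width: 0.717
grasp_force: 45.5
```

>>> carry_out(
  plan=[
    [1,0,0,0,0,0,0.07],
    [1,0,0,0,0,0,0.071],
    [1,0,0,0,0,0,0],
    [1,0,0,0,0,0,0],
  ],
)

```text
clock: 11.95
eef_pos: [0.588, 0.0734, 0.1025]
ee_rot: [3.141, -0.0, 1.487]
wrist_force: [-1.1, 0.4, -1.7]
grip_width: 0.711
grasp_force: 45.5
```

Run:
```python
from h import *
c=calibration("wrist");im=capture("wrist");s=r.sense();print(s['eef_pos'],s['ee_rot'],s['wrist_force'],s['grip_width'],s['qpos'])
cv2.imwrite("pics/w6.png",im[:,:,::-1])
for k in reds(im,600)[1]: print(cv2.boundingRect(k),wrect(c,k,.028))
```

```text
[0.5879 0.0737 0.1023] [ 3.1407 -0.0001  1.4876] [ 0.0094 -0.5988 -1.04  ] 0.7212056190620819 [-0.0128  0.4417 -0.1322  0.996  -0.      1.6412]
(380, 167, 28, 84) ((637.7976684570312, 69.06232452392578), (60.9786376953125, 17.430652618408203), 85.2015380859375)
(148, 120, 217, 28) ((552.5259399414062, 128.76705932617188), (17.153194427490234, 137.63597106933594), 85.19234466552734)
```

View pics/w6.png

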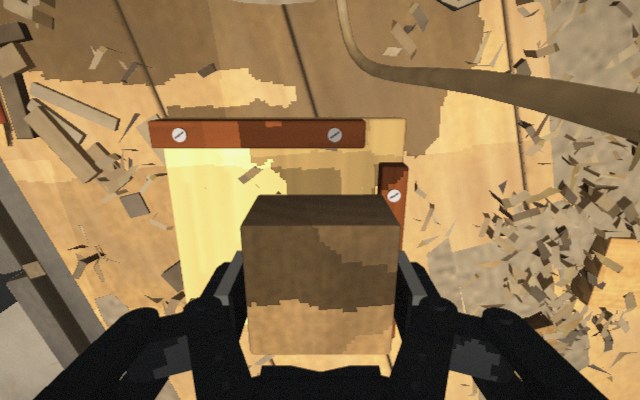

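Block is held square above the base, fences at (150-365,120-147) and (380-408,165-250), consistent with the earlier jig estimate. Lowering.

>>> carry_out(
  plan=[
    [1,0,0,0.025,0,0,0],
    [1,0,0,0.025,0,0,0],
    [1,0,0,0.018,0,0,0],
    [1,0,0,0.005,0,0,0],
    [1,0,0,0,0,0,0],
    [1,0,0,0,0,0,0],
  ],
)

```text
clock: 12.5
eef_pos: [0.5882, 0.0738, 0.0296]
ee_rot: [3.141, -0.0, 1.486]
wrist_force: [-0.1, -0.3, -1.5]
grip_width: 0.717
grasp_force: 45.5
```

>>> carry_out(
  plan=[
    [1,0,0,0.001,0,0,0],
    [1,0,0,0.001,0,0,0],
    [1,0,0,0,0,0,0],
    [1,0,0,0,0,0,0],
  ],
)

```text
clock: 12.83
eef_pos: [0.5881, 0.0736, 0.0273]
ee_rot: [3.141, -0.0, 1.485]
wrist_force: [1.2, -0.5, -1.0]
grip_width: 0.716
grasp_force: 45.5
```

>>> carry_out(
  plan=[
    [1,0,0,0.001,0,0,0],
    [1,0,0,0,0,0,0],
    [1,0,0,0,0,0,0],
  ],
)

```text
clock: 13.08
eef_pos: [0.588, 0.0735, 0.0259]
ee_rot: [3.141, -0.0, 1.485]
wrist_force: [1.6, -0.5, 1.2]
grip_width: 0.714
grasp_force: 45.7
```

>>> carry_out(
  plan=[
    [1,0,0,0.001,0,0,0],
    [1,0,0,0,0,0,0],
    [1,0,0,0,0,0,0],
  ],
)

```text
clock: 13.33
eef_pos: [0.588, 0.0735, 0.0259]
ee_rot: [3.14, 0.0, 1.485]
wrist_force: [-4.7, -0.0, 15.5]
grip_width: 0.712
grasp_force: 47.7
```

>>> carry_out(
  plan=[
    [1,0,0,-0.0009,0,0,0],
    [1,0.002,0.002,0,0,0,0],
    [1,0.002,0.002,0,0,0,0],
    [1,0.002,0.002,0,0,0,0],
    [1,0.001,0.001,0,0,0,0],
    [1,0,0,0,0,0,0],
    [1,0,0,0,0,0,0],
  ],
)

```text
clock: 13.92
eef_pos: [0.5961, 0.0802, 0.0259]
ee_rot: [3.141, -0.0, 1.485]
wrist_force: [-0.4, -0.5, 5.2]
grip_width: 0.715
grasp_force: 46.3
```

>>> carry_out(
  plan=[
    [1,0.001,0,0,0,0,0],
    [1,0.001,0,0,0,0,0],
    [1,0,0,0,0,0,0],
    [1,0,0,0,0,0,0],
  ],
)

```text
clock: 14.25
eef_pos: [0.5962, 0.082, 0.0259]
ee_rot: [3.141, -0.0, 1.485]
wrist_force: [1.4, -1.3, 4.7]
grip_width: 0.72
grasp_force: 46.3
```

>>> carry_out(
  plan=[
    [1,0,0.001,0,0,0,0],
    [1,0,0.001,0,0,0,0],
    [1,0,0,0,0,0,0],
    [1,0,0,0,0,0,0],
  ],
)

```text
clock: 14.58
eef_pos: [0.5976, 0.082, 0.0259]
ee_rot: [-3.142, -0.0, 1.485]
wrist_force: [-2.1, 0.2, 8.9]
grip_width: 0.72
grasp_force: 46.8
```

>>> carry_out(
  plan=[
    [1,0,0.001,-0.0004,0,0,0],
    [1,0,0,0,0,0,0],
    [1,0,0,0,0,0,0],
  ],
)

```text
clock: 14.83
eef_pos: [0.5985, 0.0818, 0.0259]
ee_rot: [-3.141, -0.0, 1.485]
wrist_force: [-0.5, 0.2, 2.2]
grip_width: 0.717
grasp_force: 46.0
```

>>> carry_out(
  plan=[
    [1,0.001,0,0,0,0,0],
    [1,0,0,0,0,0,0],
    [1,0,0,0,0,0,0],
  ],
)

```text
clock: 15.08
eef_pos: [0.5987, 0.0827, 0.026]
ee_rot: [-3.142, -0.0, 1.485]
wrist_force: [0.9, -0.6, -0.5]
grip_width: 0.715
grasp_force: 45.7
```

>>> carry_out(
  plan=[
    [1,0,0.001,0,0,0,0],
    [1,0,0,0,0,0,0],
    [1,0,0,0,0,0,0],
  ],
)

```text
clock: 15.33
eef_pos: [0.5991, 0.0827, 0.026]
ee_rot: [-3.141, -0.0, 1.485]
wrist_force: [-3.3, 0.2, 2.4]
grip_width: 0.716
grasp_force: 46.0
```

>>> carry_out(
  plan=[
    [1,0.001,0,0,0,0,0],
    [1,0,0,0,0,0,0],
    [1,0,0,0,0,0,0],
  ],
)

```text
clock: 15.58
eef_pos: [0.5992, 0.0833, 0.026]
ee_rot: [-3.141, 0.001, 1.485]
wrist_force: [-4.3, -2.6, 4.0]
grip_width: 0.715
grasp_force: 46.2
```

>>> carry_out(
  plan=[
    [1,0.0005,0,0,0,0,0],
    [1,0,0,0,0,0,0],
    [1,0,0,0,0,0,0],
  ],
)

```text
clock: 15.83
eef_pos: [0.5993, 0.0838, 0.026]
ee_rot: [-3.141, 0.001, 1.485]
wrist_force: [-5.1, -2.5, 3.5]
grip_width: 0.721
grasp_force: 46.2
```

>>> carry_out(
  plan=[
    [1,0,0.0005,0,0,0,0],
    [1,0,0,0,0,0,0],
    [1,0,0,0,0,0,0],
  ],
)

```text
clock: 16.08
eef_pos: [0.5993, 0.0837, 0.026]
ee_rot: [-3.14, 0.001, 1.485]
wrist_force: [-7.4, -3.0, 6.1]
grip_width: 0.716
grasp_force: 46.4
```

>>> carry_out(
  plan=[
    [1,0.0005,0,0,0,0,0],
    [1,0,0,0,0,0,0],
    [1,0,0,0,0,0,0],
  ],
)

```text
clock: 16.33
eef_pos: [0.5993, 0.084, 0.026]
ee_rot: [-3.14, 0.001, 1.484]
wrist_force: [-7.7, -3.8, 5.9]
grip_width: 0.718
grasp_force: 46.4
```

Run:
```python
from h import *
c=calibration("wrist");im=capture("wrist");s=r.sense();print(s['eef_pos'],s['ee_rot'],s['wrist_force'],s['moment'],s['grip_width'])
cv2.imwrite("pics/w7.png",im[:,:,::-1])
for k in reds(im,300)[1]: print(cv2.boundingRect(k),wrect(c,k,.028))
```

```text
[0.5993 0.084  0.026 ] [-3.1398  0.0014  1.4844] [-6.8664 -3.9914  6.8276] [-0.7509  1.4722  0.0484] 0.7181103646328914
(379, 318, 23, 59) ((631.8838500976562, 33.2565803527832), (36.50252914428711, 8.912033081054688), 72.93289184570312)
(400, 228, 25, 37) ((642.6624755859375, 90.66815185546875), (18.451488494873047, 10.96060562133789), 85.39204406738281)
(42, 160, 321, 43) ((552.8162231445312, 129.6088409423828), (18.872636795043945, 137.49415588378906), 85.09364318847656)
```

>>> carry_out(
  plan=[
    [1,0,-0.0006,-0.0003,0,0,0],
    [1,0.0005,0,0,0,0,0],
    [1,0.0005,0,0,0,0,0],
    [1,0,0,0,0,0,0],
    [1,0,0,0,0,0,0],
  ],
)

```text
clock: 16.8
eef_pos: [0.5993, 0.0841, 0.0262]
ee_rot: [-3.141, 0.003, 1.484]
wrist_force: [-4.9, -11.7, 1.3]
grip_width: 0.715
grasp_force: 46.0
```

>>> carry_out(
  plan=[
    [1,0.0005,0,0,0,0,0],
    [1,0.0005,0,0,0,0,0],
    [1,0,0,0,0,0,0],
    [1,0,0,0,0,0,0],
  ],
)

```text
clock: 17.13
eef_pos: [0.5993, 0.0842, 0.0262]
ee_rot: [-3.141, 0.005, 1.484]
wrist_force: [-6.6, -17.8, 5.1]
grip_width: 0.719
grasp_force: 46.3
```

>>> carry_out(
  plan=[
    [1,0.0005,0,0,0,0,0],
    [1,0.0005,0,0,0,0,0],
    [1,0,0,0,0,0,0],
    [1,0,0,0,0,0,0],
  ],
)

```text
clock: 17.47
eef_pos: [0.5993, 0.0843, 0.0263]
ee_rot: [-3.141, 0.007, 1.483]
wrist_force: [-7.7, -24.2, 6.1]
grip_width: 0.715
grasp_force: 46.5
```

>>> carry_out(
  plan=[
    [1,-0.0015,0,-0.0002,0,0,0],
    [1,0,0,0,0,0,0],
    [1,0,0.0005,0,0,0,0],
    [1,0,0.0005,0,0,0,0],
    [1,0,0,0,0,0,0],
    [1,0,0,0,0,0,0],
  ],
)

```text
clock: 17.97
eef_pos: [0.5993, 0.0841, 0.0262]
ee_rot: [-3.139, 0.004, 1.484]
wrist_force: [-9.8, -14.0, 5.1]
grip_width: 0.714
grasp_force: 46.3
```

>>> carry_out(
  plan=[
    [1,0,0.0003,0,0,0,0],
    [1,0,0,0,0,0,0],
    [1,0,0,0,0,0,0],
  ],
)

```text
clock: 18.22
eef_pos: [0.5993, 0.0842, 0.0262]
ee_rot: [-3.138, 0.004, 1.484]
wrist_force: [-11.3, -14.4, 7.0]
grip_width: 0.716
grasp_force: 46.5
```

>>> carry_out(
  plan=[
    [1,0,0.0005,-0.0002,0,0,0],
    [1,0,0,0,0,0,0],
    [1,0,0,0,0,0,0],
    [1,0,0,0,0,0,0],
    [1,0,0,0,0,0,0],
    [1,0,0,0,0,0,0],
  ],
)

```text
clock: 18.72
eef_pos: [0.5993, 0.0841, 0.0262]
ee_rot: [-3.138, 0.004, 1.484]
wrist_force: [-13.9, -14.1, 5.7]
grip_width: 0.719
grasp_force: 46.4
```

Run:
```python
from h import *
c=calibration("wrist");im=capture("wrist");s=r.sense();print(s['eef_pos'],s['ee_rot'],s['wrist_force'],s['grasp_force'])
cv2.imwrite("pics/w8.png",im[:,:,::-1])
# jar lid expected in scene/side vs colour diff against start images
for n in("scene","side"):
    c=calibration(n);im=capture(n)[:,:,::-1];d=cv2.absdiff(im,cv2.imread(f"pics/{n}0.png")).max(2)
    for z in(.005,.045,.081):
        u,v=proj(c,[.4694,-.182,z]).astype(int);print(n,z,u,v,im[v,u],d[v-2:v+3,u-2:u+3].mean())
```

```text
[0.5994 0.0842 0.0262] [-3.1376  0.0043  1.484 ] [-13.4264 -13.8338   6.1617] 46.44160509109497
scene 0.005 405 204 [122 146 162] 70.4
scene 0.045 406 192 [113 136 151] 58.4
scene 0.081 407 181 [157 234 252] 80.0
side 0.005 366 183 [111 128 135] 40.2
side 0.045 366 174 [112 129 135] 65.32
side 0.081 367 166 [149 218 241] 64.48
```

Both fences take about 14 N steadily. The lid and body colours show up where the standing jar should be in both cameras. Handing in.

```bash
python3 -c "
from workcell import sign_off
print(sign_off())"
```

```text
the job is handed in; nothing more can be done
None
```

I handed the job in at about 19 s on the robot's clock. The jar stands upright in the tray, let go, and the oak block is held in the corner with about 14 N of push toward each fence. The sign-off returned no verdict.

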